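# Click the hex adapter onto the bench torque unit

### The arm

A 6-joint arm with a two-finger parallel gripper is mounted at the origin on the work surface. World frame = base frame: x ahead of the robot, y to its left, z up, the work surface at z = 0. Lengths are in m, angles in degrees, forces in N, time in s.
With the tool pointing down it reaches from about 0.4 to 0.825 m from the base axis. Payload 7 kg.
Tool frame: the origin (TCP) lies midway between the tips of the shut fingers; the grasp point (between the pads) lies 19 mm behind it; z points along the fingers, y is the line along which they close (so a half turn about z gives the same grasp; the last joint's range is limited). The gripper opens to 88 mm and grips with 3 to 60 N. Pads are 19 mm wide; open, the fingers measure 130 mm over their backs; the gripper's body (78 mm by 193 mm) begins 47 mm behind the grasp point.
Start: joints at [82.512, 20.546, 0.682, 0, -70.136, -16.507], TCP at [0.275, 0.617, 0.227] pointing down, gripper open.
Joint ranges: [-176.03, 176.03], [-82.01, 121.73], [-58.28, 71.71], [-173.87, 95.51], [-174.79, -0.11], [-173.66, 173.66]. Speed limits (degrees/s): [136.94, 136.94, 172.46, 180, 180, 180].

### API

Orientations are given as [roll, pitch, yaw] about the fixed x, y, z axes, in that order (R = Rz(yaw) Ry(pitch) Rx(roll)).
In Python, from plant import r gives the robot as it stands.
- The arm moves only by the tool drive_tool, never from a script. Its argument "commands" is a list of rows, each an object of numbers: "hand": the closure, from 0 (fully open) to 1 (shut); "tx", "ty", "tz": the shift along the world's x, y, z scaled (see below); "turn": the turn about the world's z scaled (see below). A call has 1 to 10 rows; each row is the pose to reach, as a shift and turn from the pose commanded when the call began; what a row does not reach only later rows make up. The controller multiplies each number of a shift by 0.6 m and each number of a turn by 90 degrees. A row lasts 1/10 s, in which the tool goes at most 50 mm and 8.59 degrees, less where a joint would pass 70% of its speed; a pose out of reach is approached as far as the arm can. A call with a number of a shift or a turn outside -1 to 1 is refused whole. A call with a gripper value outside its range is refused whole. The fingers move at their own pace and stop on an object; "grip_force" is the grip in N (left out, the last holds). Time passes only in rows, so rows that repeat a pose let the fingers close. It gives the time, the measured TCP pose, the force, the opening and the grip force at its end, in the units of the state.
- r.get_state(): the state, without advancing time (a new reading comes with each control period).
- r.capture(name): name is "scene" or "top" or "wrist"; returns a dict with "frame" (420x560x3 uint8, red, green, blue), "fx", "fy", "cx", "cy" (pixels), "world_from_camera" (4x4, takes a point from camera to world coordinates); the wrist camera has in their place "T_tool_cam" (4x4, takes a point from camera to tool coordinates, whose origin is the TCP and whose axes are the flange's). Camera axes: x right, y down, z forward; pixel columns grow to the right and rows downward; lengths in m; the calibration is good to about 2 mm. A picture is of the moment at which its call begins: read the wrist's pose just before it. There is no depth.
- r.close_job(): hands the job in; it is judged then, once.
Trained networks look in the newest picture that a camera, given by its name, has taken for a name from the list of things; names that differ only in an ending like _2 or _b are one class to them, and where a whole thing is asked for, a point or a joint stands for the part that bears it (a point fixed in the world has none). Each returns a list of dicts, best first, with "score" (0 to 1); they miss things now and then, are a little off and sometimes report something else, mostly with a low value. They report only what shows in the picture. A call takes as long as a camera call. They do not tell look-alikes from the thing itself.
- r.trace(label, camera): "pixels" (420x560 bool, what is visible of it) and "extent" ([left, top, right, bottom] in pixels, round what is visible of it).
The state is a dict: "time_s": time; "joints": joint angles; "qd": joint speeds; "joint_torque": joint torques, N m; "tcp_pos": TCP position; "eef_rot": TCP orientation; "contact_force": force on the tool from outside, world axes, zero at the start; "moment": the same for the moment, N m; "gripper_width": finger opening in m; "gripper_force": force on a finger pad.
Only numpy, scipy, OpenCV 4.12 (cv2) and the standard library are available. Lean on these libraries where they do the work, as an engineer would, in place of code of your own. Each camera call takes 0.05 s, during which the arm holds its last target. There are 200 camera calls.

### The job

Get the bench torque unit ready for closing digestion vessels: take the tall steel bit adapter with the long hexagonal nose, lower it nose up over the upright square drive without dropping it, and press it down until the spring balls click in and its foot sits flush on the steel plate. Let go of it and leave the stubby adapter where it stands.

Things in the scene. Friction and masses are not known exactly. Their poses are not given: they have to be found in the camera images.
- hex_adapter: Steel bit adapter, 92 mm tall, 0.2 kg, stands open end down. Square foot 50 mm, 14 high; octagonal body 42 across flats up to 70 (grip across two flats, 40-60 mm high); hexagonal nose 20 across, flat top. Below: square bore 22 mm, 60 deep, mouth flared to 33, a ball window in each side: any quarter turn fits. Origin: centre of underside, z up; x, y square to foot, bore and four body flats.
- torque_unit: Fixed white box 150 x 120, 50 mm high; blue display on top from 63 mm beyond the drive (+x), top at 62. Square steel drive 18 mm rises from the flush steel plate: straight 46, then tapered 12 to a 6 mm tip. Let go early, the adapter stops 10 mm short and may lean: press it home held, 10-15 N; its origin then is 50 mm above this one. Origin: on the bench under the drive's axis; z up; x, y square to drive.
- spring_ball (a joint): How far one of the two spring balls is pushed into the drive (m). They stand out of the drive's +y and -y faces 22 mm above the plate. 0: standing out, also when clicked into the adapter's windows; about 0.0025 while the bore rides over it; stops at 0.0045. Spring 8 to 10 N.
- stub_adapter: The stubby adapter, not to be used: same foot and octagonal body of steel, but only 56 mm tall in all: body up to 48 mm, hexagonal nose only 8 mm long. Stands on the bench. Origin: centre of the underside, z up.
Things that resemble listed ones, but are neither listed nor needed, are in the scene too. What is shaped like the hex_adapter but brown or yellow is not meant.

How it is judged:
By the outcome, as a careful person would: the job done as asked, in the order asked, and still so for the second after the job is handed in, with the robot touching nothing.
It also fails if it takes over 54 s, if anything falls off the work surface, if the arm or the gripper's body presses on something with over 40 N, if the wrist force passes 120 N, or if a joint passes its speed limit or range.

## Working session

There is one attempt and no reset: what is moved stays moved. The work goes in short steps, Python scripts to look and compute and a tool call to move; the robot and the scene stay as the last step left them, time stands still between calls to the robot, and variables do not carry over. Pictures are saved under pics/ and viewed, at most 10 in all, crops included, and the job is handed in when it is done.

Besides the shell and the picture viewer there is one more tool, called after "Request:" as name(argument=value, ...), one argument or row to a line, values as JSON. drive_tool: Moves the arm, as the interface text tells. Its arguments: {"type":"object","properties":{"commands":{"type":"array"},"grip_force":{"type":"number"}},"required":["commands"]}

```bash
mkdir -p pics; cat > h.py <<'E'
import numpy as np,cv2
from plant import r
def save(n,f): cv2.imwrite('pics/'+n,f[:,:,::-1])
E
python3 - <<'E'
from h import *
s=r.get_state();print(s)
ims=[]
for c in('scene','top'):
    d=r.capture(c);save(c+'0.png',d['frame']);np.savez(c+'.npz',**d);print(c,d['fx'],d['cx'],d['cy'],d['world_from_camera'].round(3).tolist())
    for l in('hex_adapter','torque_unit','stub_adapter','spring_ball'):
        for t in r.trace(l,c): print(l,round(t['score'],2),t['extent'])
E
```

```text
{'time_s': 0.0, 'joints': array([ 8.25113673e+01,  2.05898404e+01,  6.34905447e-01, -2.09348000e-02,
       -7.01352965e+01, -1.65049410e+01]), 'qd': array([ 0.03315843, -0.01106088, -0.0118095 , -0.04816104, -0.0368411 ,
        0.13509674]), 'joint_torque': array([ 1.87517021e-04, -5.82708442e+01,  2.93043888e+01,  6.99652523e+00,
        6.87154839e-03, -1.69074842e-04]), 'tcp_pos': array([0.2743213 , 0.61621863, 0.22564672]), 'eef_rot': array([ 1.79907895e+02, -6.76785235e-03, -2.40006975e+01]), 'contact_force': array([-0.47016493,  0.63401291, -0.07597546]), 'moment': array([-0.02027765, -0.0237757 ,  0.04149091]), 'gripper_force': 0.0, 'gripper_width': 0.08749646536812107}
scene 518.9824868169134 276.8643355440551 203.87117513894006 [[0.743, 0.559, -0.368, 0.908], [0.669, -0.61, 0.424, -0.397], [0.013, -0.561, -0.828, 0.814], [0.0, 0.0, 0.0, 1.0]]
hex_adapter 0.62 [201.1, 282.4, 232.7, 328.7]
hex_adapter 0.59 [252.0, 249.7, 284.0, 294.3]
hex_adapter 0.56 [291.0, 297.0, 333.3, 345.5]
torque_unit 0.81 [286.5, 124.8, 383.3, 215.3]
stub_adapter 0.87 [199.9, 184.7, 239.8, 224.7]
top 402.0931346468214 277.67094378438696 207.9052184447984 [[0.014, -0.988, 0.154, 0.457], [-1.0, -0.012, 0.011, -0.006], [-0.009, -0.154, -0.988, 0.893], [0.0, 0.0, 0.0, 1.0]]
hex_adapter 0.93 [356.3, 186.1, 393.1, 213.5]
hex_adapter 0.87 [316.9, 171.3, 341.9, 200.3]
torque_unit 0.93 [176.5, 172.4, 255.2, 252.3]
stub_adapter 0.68 [292.8, 248.5, 321.0, 273.6]
```

View pics/scene0.png

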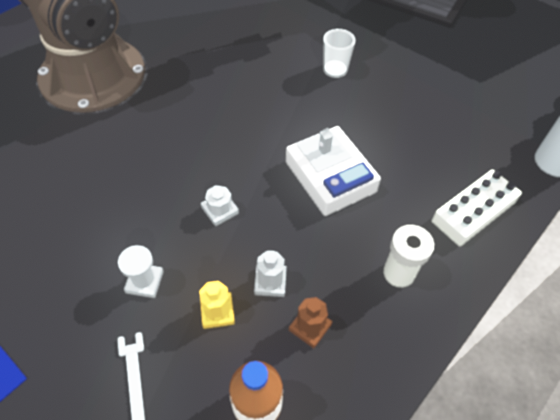

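View pics/top0.png

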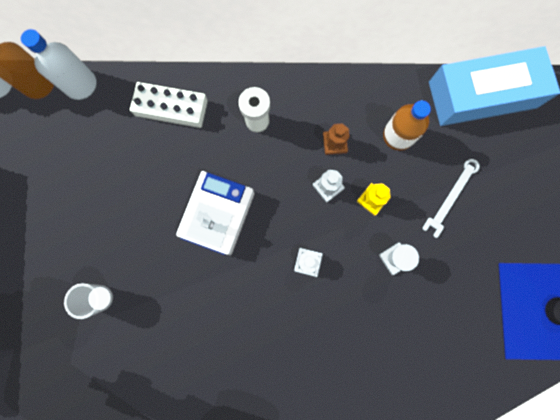

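The scene shows the steel hex adapter at about (270,272) in scene and (329,185) in top. The yellow and brown ones are decoys. The torque unit is at about (215,212) in top, with its display toward the upper end, and the stub is at (308,262).

```bash
cat >> h.py <<'E'
from scipy.optimize import minimize
def proj(P,K,cfw):
    q=(np.c_[P,np.ones(len(P))]@cfw.T)[:,:3]
    return np.c_[K[0]*q[:,0]/q[:,2]+K[2],K[1]*q[:,1]/q[:,2]+K[3]]
def prism(w,z0,z1,n,ph=0):
    a=np.radians(np.arange(n)*360/n+180/n+ph);R=w/2/np.cos(np.pi/n)
    return np.r_[np.c_[R*np.cos(a),R*np.sin(a),a*0+z0],np.c_[R*np.cos(a),R*np.sin(a),a*0+z1]]
HEX=[prism(.05,0,.014,4),prism(.042,.014,.07,8),prism(.02,.07,.092,6)]
STUB=[prism(.05,0,.014,4),prism(.042,.014,.048,8),prism(.02,.048,.056,6)]
def box(x0,x1,y0,y1,z0,z1): return np.array([[x,y,z] for x in(x0,x1) for y in(y0,y1) for z in(z0,z1)],float)
def place(P,x,y,yaw,z=0):
    c,s=np.cos(yaw),np.sin(yaw);return P@np.array([[c,s,0],[-s,c,0],[0,0,1]])+[x,y,z]
def sil(parts,p,K,cfw,z=0,S=4):
    m=np.zeros((420*S,560*S),np.uint8)
    for P in parts:
        u=(proj(place(P,p[0],p[1],p[2],z),K,cfw)+.5)*S
        cv2.fillConvexPoly(m,cv2.convexHull(u.round().astype(np.int32)),1)
    return cv2.resize(m.astype(np.float32),(560,420),interpolation=cv2.INTER_AREA)
def fit(parts,views,x0,y0,z=0,period=np.pi/2,yaws=None):
    # views: list of (mask,K,cfw)
    def cost(p): 
        c=0
        for m,K,cf in views:
            s=sil(parts,p,K,cf,z);c+=np.abs(s-m).sum()/m.sum()
        return c
    best=None
    for y in (yaws if yaws is not None else np.arange(0,period,period/4)):
        o=minimize(cost,[x0,y0,y],method='Nelder-Mead',options=dict(initial_simplex=[[x0,y0,y],[x0+.01,y0,y],[x0,y0+.01,y],[x0,y0,y+.3]],xatol=1e-4,fatol=1e-4))
        if best is None or o.fun<best.fun: best=o
    return best.x[:2].round(4),np.degrees(best.x[2]).round(1),round(best.fun,3)
def K_(d): return [float(d[k]) for k in('fx','fy','cx','cy')]
def ray(u,d,z):
    T=d['world_from_camera'];K=K_(d);v=T[:3,:3]@[(u[0]-K[2])/K[0],(u[1]-K[3])/K[1],1];o=T[:3,3];return o+v*(z-o[2])/v[2]
E
python3 - <<'E'
from h import *
D={c:r.capture(c) for c in('scene','top')}
def near(l,c,u):
    ts=r.trace(l,c);ts=[t for t in ts if np.hypot((t['extent'][0]+t['extent'][2])/2-u[0],(t['extent'][1]+t['extent'][3])/2-u[1])<15]
    return ts[0]['pixels'].astype(np.float32) if ts else None
def views(l,us):
    o=[]
    for c in D:
        m=near(l,c,us[c])
        if m is None: print('miss',l,c);continue
        o.append((m,K_(D[c]),np.linalg.inv(D[c]['world_from_camera'])))
    return o
for l,parts,us in(('hex_adapter',HEX,dict(scene=(268,272),top=(329,186))),('stub_adapter',STUB,dict(scene=(220,205),top=(307,261)))):
    v=views(l,us);x=ray(us['top'],D['top'],.04)
    for vv in (v,v[:1],v[1:]): print(l,fit(parts,vv,x[0],x[1]))
v=views('torque_unit',dict(scene=(335,170),top=(216,212)));x=ray((216,212),D['top'],.05)
for vv in (v,v[:1],v[1:]):
    print('unit box centre',fit([box(-.075,.075,-.06,.06,0,.05)],vv,x[0],x[1],yaws=np.radians([-40,-20,0,20])))
a=cv2.resize(D['scene']['frame'][115:225,275:395],None,fx=4,fy=4,interpolation=3)[:440]
b=cv2.resize(D['top']['frame'][165:260,170:260],None,fx=4,fy=4,interpolation=3)
b=cv2.copyMakeBorder(b,0,440-b.shape[0],0,0,0)
c=np.hstack([a,b[:,:320]]);save('unit.png',c)
x=ray((375,197),D['top'],.04);print('yellow',x)
E
```

```text
hex_adapter (array([ 0.6469, -0.1082]), np.float64(37.9), np.float64(0.171))
hex_adapter (array([ 0.646 , -0.1089]), np.float64(37.1), np.float64(0.075))
hex_adapter (array([ 0.648 , -0.1077]), np.float64(37.8), np.float64(0.061))
stub_adapter (array([ 0.4762, -0.0629]), np.float64(76.4), np.float64(0.143))
stub_adapter (array([ 0.4751, -0.0628]), np.float64(-14.8), np.float64(0.059))
stub_adapter (array([ 0.477 , -0.0634]), np.float64(-13.0), np.float64(0.067))
unit box centre (array([0.5786, 0.1386]), np.float64(-19.1), np.float64(0.083))
unit box centre (array([0.5771, 0.1377]), np.float64(-19.9), np.float64(0.052))
unit box centre (array([0.5791, 0.1386]), np.float64(-19.2), np.float64(0.025))
yellow [ 0.6160799  -0.20550117  0.04      ]
```

View pics/unit.png

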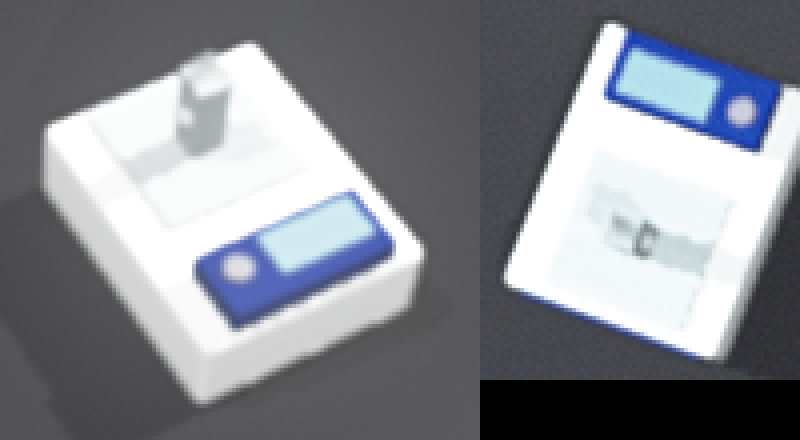

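Request:
drive_tool(
  commands=[
    {"tx": 0.35, "ty": -0.7, "tz": 0.04, "turn": -0.9, "hand": 0},
    {"tx": 0.35, "ty": -0.7, "tz": 0.04, "turn": -0.9, "hand": 0},
    {"tx": 0.35, "ty": -0.7, "tz": 0.04, "turn": -0.9, "hand": 0},
    {"tx": 0.35, "ty": -0.7, "tz": 0.04, "turn": -0.9, "hand": 0},
    {"tx": 0.35, "ty": -0.7, "tz": 0.04, "turn": -0.9, "hand": 0},
    {"tx": 0.35, "ty": -0.7, "tz": 0.04, "turn": -0.9, "hand": 0},
    {"tx": 0.35, "ty": -0.7, "tz": 0.04, "turn": -0.9, "hand": 0},
    {"tx": 0.35, "ty": -0.7, "tz": 0.04, "turn": -0.9, "hand": 0},
    {"tx": 0.35, "ty": -0.7, "tz": 0.04, "turn": -0.9, "hand": 0},
    {"tx": 0.35, "ty": -0.7, "tz": 0.04, "turn": -0.9, "hand": 0},
  ],
)

```text
time_s: 1.9
tcp_pos: [0.4855, 0.1934, 0.2512]
eef_rot: [-180.0, 0.0, -105.4]
contact_force: [-0.0, 0.1, -1.2]
gripper_width: 0.088
gripper_force: 0.0
```

```bash
cat >> h.py <<'E'
from scipy.spatial.transform import Rotation as Ro
def wrist():
    s=r.get_state();d=dict(r.capture('wrist'))
    T=np.eye(4);T[:3,:3]=Ro.from_euler('xyz',s['eef_rot'],degrees=True).as_matrix();T[:3,3]=s['tcp_pos']
    d['world_from_camera']=T@d['T_tool_cam'];return s,d
E
python3 - <<'E'
from h import *
s,d=wrist();np.savez('w1.npz',**d)
print(s['joints'].round(1),s['tcp_pos'].round(4),s['eef_rot'].round(2),d['T_tool_cam'].round(3).tolist(),d['fx'])
f=d['frame'].copy();cfw=np.linalg.inv(d['world_from_camera'])
for l in('torque_unit','spring_ball'):
    for t in r.trace(l,'wrist'): print(l,t['score'],t['extent'])
for p in([.5786,.1386,.05],):
    print(proj(np.array([p]),K_(d),cfw))
save('w1.png',f)
# drive from scene/top crop pixels, tip height .108
for n,u in(('scene',(326.2,130.5)),('top',(212,223.8))): print(n,ray(u,np.load(n+'.npz'),.108))
E
```

```text
[ 43.3   5.2 -16.2   0.  -68.6 -58.7] [0.4855 0.1934 0.2512] [-1.7996e+02  3.0000e-02 -1.0545e+02] [[-0.0, -0.959, -0.284, 0.077], [1.0, -0.0, -0.0, 0.0], [0.0, -0.284, 0.959, -0.159], [0.0, 0.0, 0.0, 1.0]] 350.6153649606083
torque_unit 0.72 [95.2, 90.2, 252.4, 213.3]
[[174.09382319 156.09056382]]
scene [0.55226415 0.14481692 0.108     ]
top [0.54590138 0.131444   0.108     ]
```

View pics/w1.png

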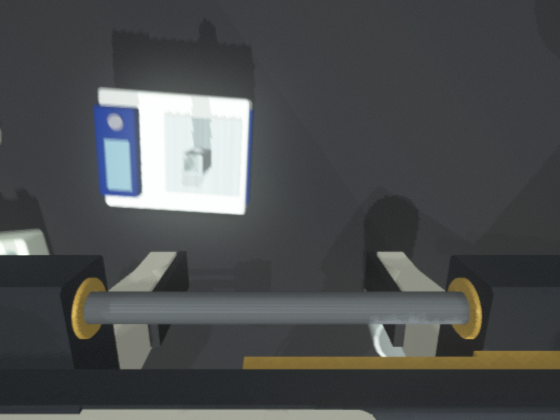

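Request:
drive_tool(
  commands=[
    {"tx": 0.27, "ty": -0.5, "turn": -0.41},
    {"tx": 0.27, "ty": -0.5, "turn": -0.41},
    {"tx": 0.27, "ty": -0.5, "turn": -0.41},
    {"tx": 0.27, "ty": -0.5, "turn": -0.41},
    {"tx": 0.27, "ty": -0.5, "turn": -0.41},
    {"tx": 0.27, "ty": -0.5, "turn": -0.41},
    {"tx": 0.27, "ty": -0.5, "turn": -0.41},
    {"tx": 0.27, "ty": -0.5, "turn": -0.41},
    {"tx": 0.27, "ty": -0.5, "turn": -0.41},
  ],
)

```text
invalid input
```

```bash
python3 - <<'E'
from h import *
s,d=wrist();np.savez('w2.npz',**d)
print(s['joints'].round(1),s['tcp_pos'].round(4),s['eef_rot'].round(2))
f=d['frame'].copy();cfw=np.linalg.inv(d['world_from_camera'])
e=proj(np.array([[.647,-.108,.04]]),K_(d),cfw);print(e)
for t in r.trace('hex_adapter','wrist'):
    x=t['extent'];c=[(x[0]+x[2])/2,(x[1]+x[3])/2];print(t['score'].__round__(2),x)
    if np.hypot(*(c-e[0]))<40: print(fit(HEX,[(t['pixels'].astype(np.float32),K_(d),cfw)],.647,-.108))
m=sil(HEX,[.647,-.108,np.radians(37.8)],K_(d),cfw)
cn,_=cv2.findContours((m>.5).astype(np.uint8),0,1);cv2.drawContours(f,cn,-1,(255,0,0),1);save('w2.png',f)
E
```

```text
[ 43.5   5.2 -16.2  -0.  -68.6 -58.6] [0.485  0.1954 0.2508] [-1.7999e+02  3.0000e-02 -1.0513e+02]
[[   4.72396842 -102.06259978]]
```

View pics/w2.png

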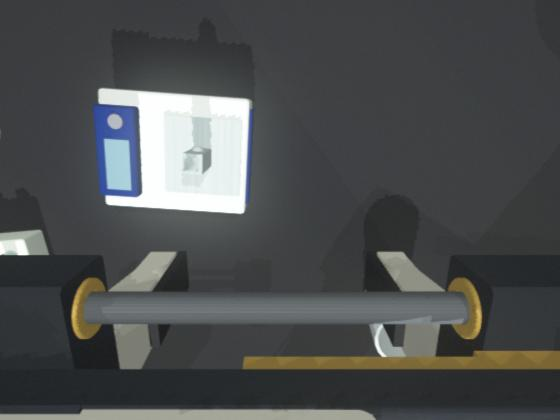

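The call was refused, probably because a key was missing, so the arm hasn't moved and the view still shows the unit. I'll resend with every key in each row.

Request:
drive_tool(
  commands=[
    {"tx": 0.27, "ty": -0.5, "tz": 0, "turn": -0.41, "hand": 0},
    {"tx": 0.27, "ty": -0.5, "tz": 0, "turn": -0.41, "hand": 0},
    {"tx": 0.27, "ty": -0.5, "tz": 0, "turn": -0.41, "hand": 0},
    {"tx": 0.27, "ty": -0.5, "tz": 0, "turn": -0.41, "hand": 0},
    {"tx": 0.27, "ty": -0.5, "tz": 0, "turn": -0.41, "hand": 0},
    {"tx": 0.27, "ty": -0.5, "tz": 0, "turn": -0.41, "hand": 0},
    {"tx": 0.27, "ty": -0.5, "tz": 0, "turn": -0.41, "hand": 0},
    {"tx": 0.27, "ty": -0.5, "tz": 0, "turn": -0.41, "hand": 0},
    {"tx": 0.27, "ty": -0.5, "tz": 0, "turn": -0.41, "hand": 0},
  ],
)

```text
time_s: 3.05
tcp_pos: [0.6467, -0.1031, 0.2495]
eef_rot: [179.9, -0.1, -141.9]
contact_force: [0.4, 0.5, -0.4]
gripper_width: 0.088
gripper_force: 0.0
```

```bash
python3 - <<'E'
from h import *
s,d=wrist();np.savez('w2.npz',**d)
print(s['joints'].round(1),s['tcp_pos'].round(4),s['eef_rot'].round(2))
f=d['frame'].copy();cfw=np.linalg.inv(d['world_from_camera'])
e=proj(np.array([[.647,-.108,.04]]),K_(d),cfw);print(e)
for t in r.trace('hex_adapter','wrist'):
    x=t['extent'];c=[(x[0]+x[2])/2,(x[1]+x[3])/2];print(t['score'].__round__(2),x)
    if np.hypot(*(c-e[0]))<40: print(fit(HEX,[(t['pixels'].astype(np.float32),K_(d),cfw)],.647,-.108))
m=sil(HEX,[.647,-.108,np.radians(37.8)],K_(d),cfw)
cn,_=cv2.findContours((m>.5).astype(np.uint8),0,1);cv2.drawContours(f,cn,-1,(255,0,0),1);save('w2.png',f)
E
```

```text
[  8.   18.   -0.   -0.  -72.1 -59.9] [ 0.6467 -0.1031  0.2495] [ 1.7995e+02 -7.0000e-02 -1.4189e+02]
[[271.9719711  179.24746226]]
0.98 [178.3, 203.3, 240.1, 268.5]
0.73 [252.6, 151.8, 295.9, 202.3]
(array([ 0.6456, -0.1076]), np.float64(38.6), np.float64(0.025))
0.58 [182.3, 66.2, 242.9, 126.9]
0.54 [370.9, 38.6, 445.9, 110.4]
```

View pics/w2.png

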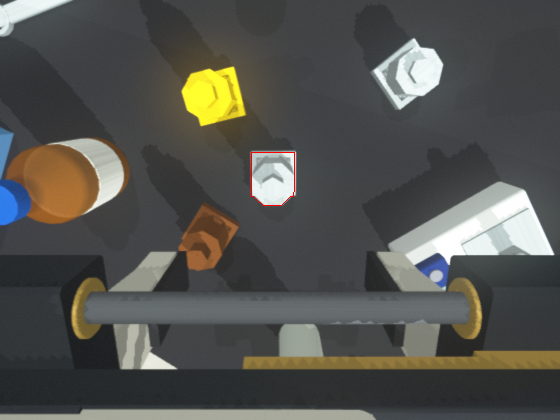

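Overlay matches the steel adapter at (273,178), fitted at (0.6456, -0.1076) with yaw 38.6. The brown decoy at (205,240) is close to the left finger, so I'll check that clearance.

```bash
python3 - <<'E'
from h import *
s,d=wrist();cfw=np.linalg.inv(d['world_from_camera']);V=[]
for t in r.trace('hex_adapter','wrist'):
    x=t['extent'];u=[(x[0]+x[2])/2,(x[1]+x[3])/2];p=ray(u,d,.04)
    c,yw,e=fit(HEX,[(t['pixels'].astype(np.float32),K_(d),cfw)],p[0],p[1])
    a=np.radians(128.1);dl=c-[.646,-.1077];print(u,c,yw,e,'along/perp',dl@[np.cos(a),np.sin(a)],dl@[-np.sin(a),np.cos(a)])
print(s['eef_rot'])
E
```

```text
[214.3, 97.05] [ 0.6171 -0.2072] 51.7 0.039 along/perp -0.0604676978935854 0.08413749171118716
[271.65, 178.55] [ 0.6454 -0.108 ] 38.1 0.045 along/perp 0.00013414101849607978 0.000657271775719059
[208.6, 236.10000000000002] [ 0.7475 -0.1243] 95.1 0.064 along/perp -0.07569226269134419 -0.06963110920173934
[ 1.79979245e+02 -1.79046389e-02 -1.41788242e+02]
```

Request:
drive_tool(
  commands=[
    {"tx": -0.001, "ty": -0.008, "tz": -0.1, "turn": 0, "hand": 0},
    {"tx": -0.001, "ty": -0.008, "tz": -0.17, "turn": 0, "hand": 0},
    {"tx": -0.001, "ty": -0.008, "tz": -0.23, "turn": 0, "hand": 0},
    {"tx": -0.001, "ty": -0.008, "tz": -0.28, "turn": 0, "hand": 0},
    {"tx": -0.001, "ty": -0.008, "tz": -0.32, "turn": 0, "hand": 0},
    {"tx": -0.001, "ty": -0.008, "tz": -0.345, "turn": 0, "hand": 0},
    {"tx": -0.001, "ty": -0.008, "tz": -0.356, "turn": 0, "hand": 0},
    {"tx": -0.001, "ty": -0.008, "tz": -0.356, "turn": 0, "hand": 0},
    {"tx": -0.001, "ty": -0.008, "tz": -0.356, "turn": 0, "hand": 0},
  ],
)

```text
time_s: 4.15
tcp_pos: [0.6468, -0.1079, 0.0383]
eef_rot: [-179.9, 0.1, -141.9]
contact_force: [-0.3, 0.5, 0.5]
gripper_width: 0.0874
gripper_force: 0.0
```

Request:
drive_tool(
  commands=[
    {"tx": 0, "ty": 0, "tz": 0, "turn": 0, "hand": 1},
    {"tx": 0, "ty": 0, "tz": 0, "turn": 0, "hand": 1},
    {"tx": 0, "ty": 0, "tz": 0, "turn": 0, "hand": 1},
    {"tx": 0, "ty": 0, "tz": 0, "turn": 0, "hand": 1},
    {"tx": 0, "ty": 0, "tz": 0, "turn": 0, "hand": 1},
    {"tx": 0, "ty": 0, "tz": 0, "turn": 0, "hand": 1},
    {"tx": 0, "ty": 0, "tz": 0, "turn": 0, "hand": 1},
    {"tx": 0, "ty": 0, "tz": 0, "turn": 0, "hand": 1},
    {"tx": 0, "ty": 0, "tz": 0, "turn": 0, "hand": 1},
    {"tx": 0, "ty": 0, "tz": 0, "turn": 0, "hand": 1},
  ],
  grip_force=40,
)

```text
time_s: 5.15
tcp_pos: [0.6459, -0.1082, 0.037]
eef_rot: [-180.0, -0.0, -141.9]
contact_force: [0.0, 0.1, 0.5]
gripper_width: 0.0419
gripper_force: 40.0
```

Grasped at 42 mm. Lift, and locate the drive in the earlier images with a wireframe overlay.

Request:
drive_tool(
  commands=[
    {"tx": 0, "ty": 0, "tz": 0.03, "turn": 0, "hand": 1},
    {"tx": 0, "ty": 0, "tz": 0.09, "turn": 0, "hand": 1},
    {"tx": 0, "ty": 0, "tz": 0.17, "turn": 0, "hand": 1},
    {"tx": 0, "ty": 0, "tz": 0.25, "turn": 0, "hand": 1},
    {"tx": 0, "ty": 0, "tz": 0.32, "turn": 0, "hand": 1},
    {"tx": 0, "ty": 0, "tz": 0.35, "turn": 0, "hand": 1},
    {"tx": 0, "ty": 0, "tz": 0.35, "turn": 0, "hand": 1},
  ],
)

```text
time_s: 5.85
tcp_pos: [0.6472, -0.1082, 0.2505]
eef_rot: [-179.8, 0.3, -141.9]
contact_force: [-0.1, 0.6, -3.5]
gripper_width: 0.0416
gripper_force: 40.0
```

```bash
python3 - <<'E'
from h import *
yaw=np.radians(-19.2);ax=np.array([np.cos(yaw),np.sin(yaw)])
c=np.array([.5786,.1386])-.03*ax;print(c)
tip=np.r_[prism(.018,.05,.096,4),prism(.006,.108,.108,4)[:4]]
out=[]
for n,(x0,y0,x1,y1) in(('scene',(275,115,395,225)),('top',(170,165,260,265)),('w1',(85,80,260,220))):
    d=np.load(n+'.npz');k=5 if n!='w1' else 3.5
    im=cv2.resize(d['frame'][y0:y1,x0:x1],None,fx=k,fy=k,interpolation=2)
    im=np.clip((im.astype(float)/255)**1.8*255,0,255).astype(np.uint8)
    cfw=np.linalg.inv(d['world_from_camera'])
    def P(X): return (((proj(place(np.array(X,float),c[0],c[1],yaw),K_(d),cfw)-[x0,y0]+.5)*k)).round().astype(int)
    for a,b in [(i,i+4) for i in range(4)]+[(i,(i+1)%4) for i in range(4)]+[(i+4,(i+1)%4+4) for i in range(4)]+[(i+8,(i+1)%4+8) for i in range(4)]+[(i+4,i+8) for i in range(4)]:
        q=P(tip);cv2.line(im,tuple(map(int,q[a])),tuple(map(int,q[b])),(255,0,0),1)
    q=P([[.063,-.05,.062],[.063,.05,.062]]);cv2.line(im,tuple(map(int,q[0])),tuple(map(int,q[1])),(0,200,0),1)
    q=P(prism(.05,.05,.05,4)[:4]);cv2.polylines(im,[q.astype(np.int32)],True,(255,0,255),1)
    out.append(im[:560])
H=max(i.shape[0] for i in out)
out=[cv2.copyMakeBorder(i,0,H-i.shape[0],0,0,0) for i in out]
o=np.hstack(out);f=min(800/o.shape[1],600/o.shape[0]);print(o.shape)
# two rows for resolution
A=np.vstack([out[0][:,:600]]);B=out[1];W=out[2]
save('ovA.png',np.hstack([cv2.resize(out[0][:300,:450],None,fx=1,fy=1),B[150:450,100:400]])[:,:800]);
save('ovB.png',W)
E
```

```text
[0.55026871 0.148466  ]
(550, 1662, 3)
```

View pics/ovA.png

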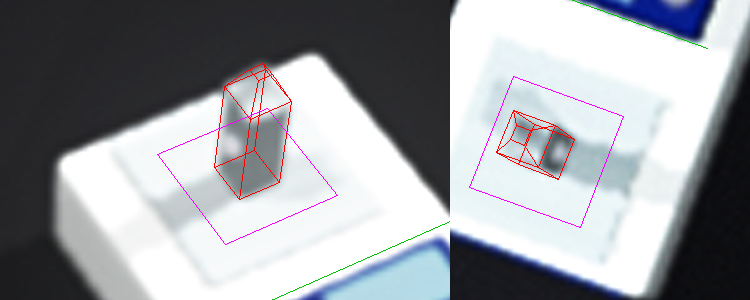

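View pics/ovB.png

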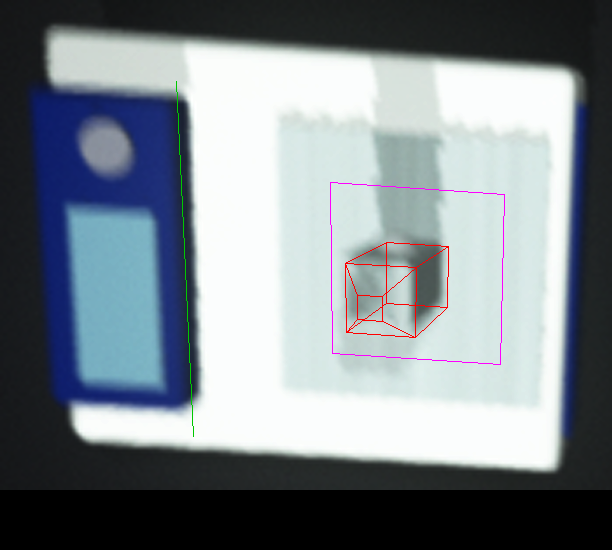

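The overlay fits all three images to about 1–2 mm: drive at (0.550, 0.1485), yaw -19.2. Carrying the adapter above it.

Request:
drive_tool(
  commands=[
    {"tx": -0.01, "ty": 0.03, "tz": 0, "turn": 0.03, "hand": 1},
    {"tx": -0.03, "ty": 0.08, "tz": 0, "turn": 0.08, "hand": 1},
    {"tx": -0.06, "ty": 0.15, "tz": 0, "turn": 0.14, "hand": 1},
    {"tx": -0.09, "ty": 0.22, "tz": 0, "turn": 0.21, "hand": 1},
    {"tx": -0.12, "ty": 0.29, "tz": 0, "turn": 0.27, "hand": 1},
    {"tx": -0.14, "ty": 0.36, "tz": 0, "turn": 0.32, "hand": 1},
    {"tx": -0.155, "ty": 0.405, "tz": 0, "turn": 0.35, "hand": 1},
    {"tx": -0.161, "ty": 0.428, "tz": 0, "turn": 0.363, "hand": 1},
    {"tx": -0.161, "ty": 0.428, "tz": 0, "turn": 0.363, "hand": 1},
    {"tx": -0.161, "ty": 0.428, "tz": 0, "turn": 0.363, "hand": 1},
  ],
)

```text
time_s: 6.85
tcp_pos: [0.549, 0.1482, 0.2458]
eef_rot: [179.9, -0.1, -109.2]
contact_force: [1.2, -0.4, -1.7]
gripper_width: 0.0419
gripper_force: 40.0
```

Request:
drive_tool(
  commands=[
    {"tx": 0, "ty": 0, "tz": -0.03, "turn": 0, "hand": 1},
    {"tx": 0, "ty": 0, "tz": -0.08, "turn": 0, "hand": 1},
    {"tx": 0, "ty": 0, "tz": -0.12, "turn": 0, "hand": 1},
    {"tx": 0, "ty": 0, "tz": -0.14, "turn": 0, "hand": 1},
    {"tx": 0, "ty": 0, "tz": -0.14, "turn": 0, "hand": 1},
    {"tx": 0, "ty": 0, "tz": -0.14, "turn": 0, "hand": 1},
  ],
)

```text
time_s: 7.45
tcp_pos: [0.55, 0.1482, 0.1636]
eef_rot: [-180.0, -0.0, -109.3]
contact_force: [0.5, 0.6, -2.3]
gripper_width: 0.0419
gripper_force: 40.0
```

```bash
python3 - <<'E'
from h import *
s=r.get_state();print(s['tcp_pos'].round(4),s['eef_rot'].round(2),s['contact_force'].round(1))
fz=s['tcp_pos'][2]-.037
yaw=np.radians(-19.2);out=[]
tip=np.r_[prism(.018,.05,.096,4),prism(.006,.108,.108,4)[:4]]
for n in('scene','top'):
    d=r.capture(n);cfw=np.linalg.inv(d['world_from_camera']);f=d['frame']
    u=proj(np.array([[.5503,.1485,.1]]),K_(d),cfw)[0].astype(int);x0,y0=u-[36,50];k=6 if n=='scene' else 5
    im=cv2.resize(f[y0:y0+100,x0:x0+72],None,fx=5.5,fy=5.5,interpolation=2);k=5.5
    for prt,z,c,col in((tip,0,(.5503,.1485),(255,0,0)),(HEX[0],fz,s['tcp_pos'][:2],(0,200,0)),(HEX[1],fz,s['tcp_pos'][:2],(0,0,255))):
        q=((proj(place(prt,c[0],c[1],yaw,z),K_(d),cfw)-[x0,y0]+.5)*k).round().astype(np.int32)
        cv2.polylines(im,[cv2.convexHull(q)],True,col,1)
    out.append(im)
save('over.png',np.hstack(out))
E
```

```text
[0.55   0.1482 0.1636] [-179.96   -0.   -109.27] [ 0.5  0.6 -2.3]
```

View pics/over.png

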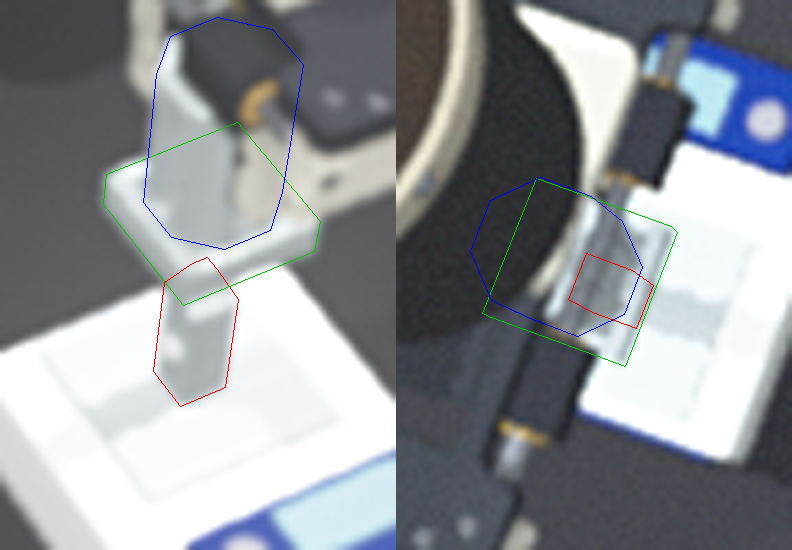

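Adapter foot and drive overlays agree to about 1 mm, so I'll lower onto the drive and watch the force.

Request:
drive_tool(
  commands=[
    {"tx": 0, "ty": 0, "tz": -0.015, "turn": 0, "hand": 1},
    {"tx": 0, "ty": 0, "tz": -0.03, "turn": 0, "hand": 1},
    {"tx": 0, "ty": 0, "tz": -0.038, "turn": 0, "hand": 1},
    {"tx": 0, "ty": 0, "tz": -0.046, "turn": 0, "hand": 1},
    {"tx": 0, "ty": 0, "tz": -0.054, "turn": 0, "hand": 1},
    {"tx": 0, "ty": 0, "tz": -0.06, "turn": 0, "hand": 1},
    {"tx": 0, "ty": 0, "tz": -0.06, "turn": 0, "hand": 1},
  ],
)

```text
time_s: 8.25
tcp_pos: [0.549, 0.1485, 0.1263]
eef_rot: [180.0, -0.0, -109.2]
contact_force: [-0.2, -0.3, -3.2]
gripper_width: 0.0418
gripper_force: 40.0
```

Request:
drive_tool(
  commands=[
    {"tx": 0, "ty": 0, "tz": -0.006, "turn": 0, "hand": 1},
    {"tx": 0, "ty": 0, "tz": -0.012, "turn": 0, "hand": 1},
    {"tx": 0, "ty": 0, "tz": -0.018, "turn": 0, "hand": 1},
    {"tx": 0, "ty": 0, "tz": -0.018, "turn": 0, "hand": 1},
    {"tx": 0, "ty": 0, "tz": -0.018, "turn": 0, "hand": 1},
  ],
)

```text
time_s: 8.75
tcp_pos: [0.5493, 0.1486, 0.1161]
eef_rot: [180.0, -0.0, -109.2]
contact_force: [0.1, -0.1, -2.0]
gripper_width: 0.0415
gripper_force: 40.0
```

Request:
drive_tool(
  commands=[
    {"tx": 0, "ty": 0, "tz": -0.008, "turn": 0, "hand": 1},
    {"tx": 0, "ty": 0, "tz": -0.016, "turn": 0, "hand": 1},
    {"tx": 0, "ty": 0, "tz": -0.022, "turn": 0, "hand": 1},
    {"tx": 0, "ty": 0, "tz": -0.028, "turn": 0, "hand": 1},
    {"tx": 0, "ty": 0, "tz": -0.028, "turn": 0, "hand": 1},
  ],
)

```text
time_s: 9.25
tcp_pos: [0.55, 0.1488, 0.0996]
eef_rot: [-179.9, 0.0, -109.2]
contact_force: [2.0, 0.1, 0.1]
gripper_width: 0.0419
gripper_force: 40.0
```

Request:
drive_tool(
  commands=[
    {"tx": 0, "ty": 0, "tz": -0.005, "turn": 0, "hand": 1},
    {"tx": 0, "ty": 0, "tz": -0.01, "turn": 0, "hand": 1},
    {"tx": 0, "ty": 0, "tz": -0.015, "turn": 0, "hand": 1},
    {"tx": 0, "ty": 0, "tz": -0.015, "turn": 0, "hand": 1},
    {"tx": 0, "ty": 0, "tz": -0.015, "turn": 0, "hand": 1},
  ],
)

```text
time_s: 9.75
tcp_pos: [0.549, 0.1488, 0.0895]
eef_rot: [179.9, -0.0, -109.2]
contact_force: [2.0, 3.4, -8.9]
gripper_width: 0.0417
gripper_force: 40.0
```

Request:
drive_tool(
  commands=[
    {"tx": 0, "ty": 0, "tz": -0.002, "turn": 0, "hand": 1},
    {"tx": 0, "ty": 0, "tz": -0.004, "turn": 0, "hand": 1},
    {"tx": 0, "ty": 0, "tz": -0.004, "turn": 0, "hand": 1},
  ],
)

```text
time_s: 10.05
tcp_pos: [0.5493, 0.1485, 0.0879]
eef_rot: [180.0, -0.0, -109.2]
contact_force: [1.3, 1.6, -3.1]
gripper_width: 0.0415
gripper_force: 40.0
```

Request:
drive_tool(
  commands=[
    {"tx": 0, "ty": 0, "tz": -0.001, "turn": 0, "hand": 1},
    {"tx": 0, "ty": 0, "tz": -0.002, "turn": 0, "hand": 1},
    {"tx": 0, "ty": 0, "tz": -0.002, "turn": 0, "hand": 1},
  ],
)

```text
time_s: 10.35
tcp_pos: [0.5494, 0.1486, 0.0869]
eef_rot: [-180.0, 0.0, -109.2]
contact_force: [1.5, 0.2, -1.1]
gripper_width: 0.042
gripper_force: 40.0
```

Request:
drive_tool(
  commands=[
    {"tx": 0, "ty": 0, "tz": -0.001, "turn": 0, "hand": 1},
    {"tx": 0, "ty": 0, "tz": -0.002, "turn": 0, "hand": 1},
    {"tx": 0, "ty": 0, "tz": -0.002, "turn": 0, "hand": 1},
  ],
)

```text
time_s: 10.65
tcp_pos: [0.5494, 0.1486, 0.0869]
eef_rot: [-180.0, 0.0, -109.2]
contact_force: [-3.4, -0.3, 10.1]
gripper_width: 0.0418
gripper_force: 40.0
```

Request:
drive_tool(
  commands=[
    {"tx": 0, "ty": 0, "tz": -0.0005, "turn": 0, "hand": 1},
    {"tx": 0, "ty": 0, "tz": -0.0005, "turn": 0, "hand": 1},
    {"tx": 0, "ty": 0, "tz": -0.0005, "turn": 0, "hand": 1},
  ],
)

```text
time_s: 10.95
tcp_pos: [0.5494, 0.1486, 0.0869]
eef_rot: [-180.0, 0.0, -109.2]
contact_force: [-4.4, -0.5, 13.0]
gripper_width: 0.0419
gripper_force: 40.0
```

Request:
drive_tool(
  commands=[
    {"tx": 0, "ty": 0, "tz": 0.001, "turn": 0, "hand": 0.6},
    {"tx": 0, "ty": 0, "tz": 0.002, "turn": 0, "hand": 0},
    {"tx": 0, "ty": 0, "tz": 0.002, "turn": 0, "hand": 0},
    {"tx": 0, "ty": 0, "tz": 0.002, "turn": 0, "hand": 0},
    {"tx": 0, "ty": 0, "tz": 0.002, "turn": 0, "hand": 0},
    {"tx": 0, "ty": 0, "tz": 0.002, "turn": 0, "hand": 0},
    {"tx": 0, "ty": 0, "tz": 0.002, "turn": 0, "hand": 0},
  ],
)

```text
time_s: 11.65
tcp_pos: [0.5493, 0.1486, 0.0863]
eef_rot: [180.0, -0.0, -109.2]
contact_force: [-0.1, 0.1, 0.5]
gripper_width: 0.0839
gripper_force: 0.0
```

Released; retreat straight up, then move aside for a check.

Request:
drive_tool(
  commands=[
    {"tx": 0, "ty": 0, "tz": 0.02, "turn": 0, "hand": 0},
    {"tx": 0, "ty": 0, "tz": 0.06, "turn": 0, "hand": 0},
    {"tx": 0, "ty": 0, "tz": 0.12, "turn": 0, "hand": 0},
    {"tx": 0, "ty": 0, "tz": 0.19, "turn": 0, "hand": 0},
    {"tx": 0, "ty": 0, "tz": 0.25, "turn": 0, "hand": 0},
    {"tx": 0, "ty": 0.06, "tz": 0.28, "turn": 0, "hand": 0},
    {"tx": 0, "ty": 0.14, "tz": 0.28, "turn": 0, "hand": 0},
    {"tx": 0, "ty": 0.22, "tz": 0.28, "turn": 0, "hand": 0},
    {"tx": 0, "ty": 0.25, "tz": 0.28, "turn": 0, "hand": 0},
    {"tx": 0, "ty": 0.25, "tz": 0.28, "turn": 0, "hand": 0},
  ],
)

```text
time_s: 12.65
tcp_pos: [0.549, 0.301, 0.2546]
eef_rot: [180.0, -0.0, -109.1]
contact_force: [-0.6, -0.1, -0.3]
gripper_width: 0.0872
gripper_force: 0.0
```

```bash
python3 - <<'E'
from h import *
s=r.get_state();print(s['tcp_pos'].round(4),s['contact_force'].round(1))
yaw=np.radians(-19.2);out=[];c=(.5494,.1486)
for n in('scene','top'):
    d=r.capture(n);cfw=np.linalg.inv(d['world_from_camera']);f=d['frame']
    u=proj(np.array([[*c,.09]]),K_(d),cfw)[0].astype(int);x0,y0=u-[36,50];k=5.5
    im=cv2.resize(f[y0:y0+100,x0:x0+72],None,fx=k,fy=k,interpolation=2)
    for prt in HEX:
        q=((proj(place(prt,*c,yaw,.05),K_(d),cfw)-[x0,y0]+.5)*k).round().astype(np.int32)
        cv2.polylines(im,[cv2.convexHull(q)],True,(255,0,0),1)
    out.append(im)
save('final.png',np.hstack(out))
E
```

```text
[0.549  0.301  0.2546] [-0.6 -0.1 -0.3]
```

View pics/final.png

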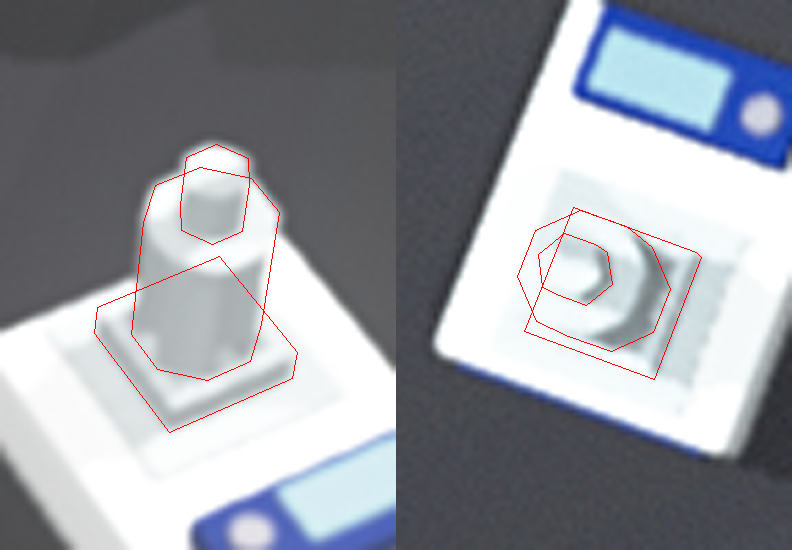

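The adapter stands upright at (215,290) in the scene crop. It matches the seated model to under about 1 mm, where an unseated one would sit 10 mm higher. Handing in.

```bash
python3 -c "
from plant import r
print(r.close_job())"
```

```text
the job is handed in; nothing more can be done
None
```

The tall steel hex adapter is pressed home on the square drive with its foot flush on the plate, and it has been released. The last press held 13 N without moving further, and camera overlays matched the seated height to about 1 mm. I left the stubby adapter where it stood and handed the job in at about 13 s; the hand-in gave no verdict.

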